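Put the paper-folding tools back in their trays

TASK

Tidy the folding table: put the roll of masking tape, the glue jar, the steel weight and the wooden folding stick each into the tray whose recess matches it in shape and size, lying flat (the jar standing) on the bottom of the recess. Keep the glue jar upright all the while, leave the mug and the card box where they are, and let go of everything.

Things in the scene. Friction and masses are not known exactly. Their poses are not given: they have to be found in the camera images.
- tape: Roll of cream masking tape lying flat, 60 mm across and 24 mm high, with a 25 mm hole through its cardboard core. 40 to 80 g. Origin: centre of its underside; z up along the roll's axis.
- jar: Small round glue jar with a white cap and paper label, standing, 44 mm across and 55 mm high, 70 to 130 g. Origin: centre of its underside; z up.
- weight: Bare steel bar weight, 80 x 40 x 26 mm (its x, y, z), lying flat, 0.4 to 0.8 kg. Origin: centre of its underside; x along its length, z up. Either way round is the same.
- stick: Brown wooden folding stick, 120 mm long (its x), 22 mm wide (y), 18 mm high (z), lying flat, with a stepped, narrower and lower nose over the last 30 mm at +x; the full section runs from 60 mm behind to 30 mm ahead of the origin. 35 to 65 g. Origin: underside, at the middle of its length and width; x towards the nose, z up. It may lie either way round in its tray.
- tape_tray: Fixed flat tray of pale plywood, 8 mm high, 96 x 96 mm outside, with a round, 76 mm wide recess lined in black felt in the middle, 5 mm deep (its floor is 3 mm above the table); it belongs to the tape, with about 8 mm to spare all round. Origin: centre of the underside, on the table; z up. Tray positions and headings change every time.
- jar_tray: Fixed flat tray of pale plywood, 8 mm high, 80 x 80 mm outside, with a round, 60 mm wide recess lined in black felt in the middle, 5 mm deep (its floor is 3 mm above the table); it belongs to the jar, with about 8 mm to spare all round. Origin: centre of the underside, on the table; z up. Tray positions and headings change every time.
- weight_tray: Fixed flat tray of pale plywood, 8 mm high, 116 x 76 mm outside, with a 96 x 56 mm rectangular recess lined in black felt in the middle, 5 mm deep (its floor is 3 mm above the table); it belongs to the steel weight, with about 8 mm to spare all round. Origin: centre of the underside, on the table; z up, x along the recess's length. Tray positions and headings change every time.
- stick_tray: Fixed flat tray of pale plywood, 8 mm high, 154 x 58 mm outside, with a 136 x 38 mm rectangular recess lined in black felt in the middle, 5 mm deep (its floor is 3 mm above the table); it belongs to the folding stick, with about 8 mm to spare all round. Origin: centre of the underside, on the table; z up, x along the recess's length. Tray positions and headings change every time.
- mug: Bystander: blue-glazed mug, 80 mm across and 95 mm high, at the table's left. Leave it. Origin: centre of its underside.
- card_box: Bystander: closed cardboard box with a dark red lid, 104 x 134 x 72 mm, at the table's right. Leave it. Origin: centre of its underside.
There are look-alikes about, which are no part of the job. There is more than one size of the tape; the job needs the middle-sized. Leave any turquoise look-alike of the tape_tray alone.

How it is judged:
At the end, for the whole second after the job is handed in: Each thing is in its own tray's recess: centre within 14 mm of the tray's, underside less than 5 mm above the tray's underside (on the recess floor, not the rim), level within 0.1 rad, weight and stick along the recess within 0.25 rad (either way round), at rest and let go (horizontal distance between tape and tape_tray below 0.014 m and z of tape in the frame of tape_tray below 0.005 m and angle between each of tape, jar, weight, stick's own z axis and vertical below 0.1 rad and linear speed of each of tape, jar, weight, stick below 0.01 m/s and contact force between each of tape, jar, weight, stick and the fingers below 0.05 N and horizontal distance between jar and jar_tray below 0.014 m and z of jar in the frame of jar_tray below 0.005 m and horizontal distance between weight and weight_tray below 0.014 m and z of weight in the frame of weight_tray below 0.005 m and angle between the x axis of weight and the x axis of weight_tray, either way round below 0.25 rad and horizontal distance between stick and stick_tray below 0.014 m and z of stick in the frame of stick_tray below 0.005 m and angle between the x axis of stick and the x axis of stick_tray, either way round below 0.25 rad); the robot touches nothing.
It fails at once if the glue jar is tipped by more than 0.5 rad (angle between jar's own z axis and vertical above 0.5 rad).
It fails at once if the mug is moved by more than 25 mm (distance of mug from where it was at the start of the episode above 0.025 m).
It fails at once if the card box is moved by more than 25 mm (distance of card_box from where it was at the start of the episode above 0.025 m).
It also fails if it takes over 104 s, if anything falls off the work surface, if the arm or the gripper's body presses on something with over 40 N, if the wrist force passes 120 N, or if a joint passes its speed limit or range.

ROBOT

A 6-joint arm with a two-finger parallel gripper is mounted at the origin on the work surface. World frame = base frame: x ahead of the robot, y to its left, z up, the work surface at z = 0. Lengths are in m, angles in rad, forces in N, time in s.
With the tool pointing down it reaches from about 0.35 to 0.975 m from the base axis. Payload 4.9 kg.
Tool frame: the origin (TCP) lies at the very end of the fingers, on their centre line; the grasp point (between the pads) lies 19 mm behind it; z points along the fingers, y is the line along which they close (so a half turn about z gives the same grasp; the last joint's range is limited). The gripper opens to 85 mm and grips with 20 to 120 N. Pads are 22 mm wide; open, the fingers measure 114 mm over their backs; the gripper's body (76 mm by 85 mm) begins 54 mm behind the grasp point. The pads swing forward as they close: fully open they stand 13 mm farther back than shut.
Start: joints at [1.015, 0.053, 1.613, -0, 1.476, -0.119], TCP at [0.264, 0.566, 0.231] pointing down, gripper open.
Joint ranges: [-3.01, 3.01], [-1.01, 2.22], [0.06, 2.58], [-1.02, 4.17], [0.09, 2.62], [-3.14, 3.14]. Speed limits (rad/s): [2.57, 2.57, 3.14, 3.14, 3.14, 3.14].

INTERFACE

Orientations are given as a unit quaternion [w, x, y, z].
In Python, from workcell import manip gives the robot as it stands.
- The arm moves only by the shell command python3 -m crank 'ROWS' [OPENING] [FORCE]. ROWS is a JSON object of lists of equal length, an entry for each row: "delta_pos": the shift along the tool's x, y, z in m, a list of three; "delta_rot": the turn, a rotation vector about the tool's x, y, z in rad, a list of three. In form: {"delta_pos": [[x, y, z], ...], "delta_rot": [[wx, wy, wz], ...]}. A call has exactly 5 rows; each row is the pose to reach, as a shift and turn from the pose commanded when the call began, along the tool's axes at that moment; what a row does not reach only later rows make up. A row lasts 1/8 s, in which the tool goes at most 62.5 mm and 10.7 degrees, less where a joint would pass 70% of its speed; a pose out of reach is approached as far as the arm can. A call with a gripper value outside its range is refused whole. OPENING is the opening, from -1 (shut) to 1 (fully open), set as the call begins (- or left out, the last holds). The fingers move at their own pace and stop on an object; FORCE is the grip in N (left out, the last holds). Time passes only in rows, so rows that repeat a pose let the fingers close, or fill a call up. It gives the time, the measured TCP pose, the force, the opening and the grip force at its end, in the units of the state.
- manip.get_state(): the state, without advancing time (a new reading comes with each control period).
- manip.get_image(name): name is "scene" or "top" or "wrist"; returns the picture (480x640x3 uint8, blue, green, red); there is no depth.
- manip.camera_params(name): a dict with "fov_y" (degrees; the focal length in pixels is half the picture's height over the tangent of half this angle, whatever the lens; pixels are square), "cx", "cy" (the principal point, pixels), "R" (3x3) and "t" (3): a world point X has camera coordinates R X + t; the wrist camera has in their place "T_tool_cam" (4x4, takes a point from camera to tool coordinates, whose origin is the TCP and whose axes are the flange's). Camera axes: x right, y down, z forward; pixel columns grow to the right and rows downward; lengths in m; the calibration is good to about 2 mm. A picture is of the moment at which its call begins: read the wrist's pose just before it. camera_params takes no time and is no camera call.
- manip.hand_in(): hands the job in; it is judged then, once.
The state is a dict: "t": time; "qpos": joint angles; "qvel": joint speeds; "effort": joint torques, N m; "eef_pos": TCP position; "eef_rot": TCP orientation; "wrist_force": force on the tool from outside, world axes, zero at the start; "moment": the same for the moment, N m; "opening": finger opening in m; "grasp_force": force on a finger pad.
Only numpy, scipy, OpenCV 4.12 (cv2) and the standard library are available. Lean on these libraries where they do the work, as an engineer would, in place of code of your own. Each camera call takes 0.05 s, during which the arm holds its last target. There are 200 camera calls.

## Working session

There is one attempt and no reset: what is moved stays moved. The work goes in short steps, Python scripts to look and compute and a shell command to move; the robot and the scene stay as the last step left them, time stands still between calls to the robot, and variables do not carry over. Pictures are saved under pics/ and viewed, at most 17 in all, crops included, and the job is handed in when it is done.

```bash
mkdir -p pics
python3 - <<'E'
from workcell import manip
import cv2
for n in ("top","scene"):
    im=manip.get_image(n); cv2.imwrite(f"pics/{n}0.png",im)
    p=manip.camera_params(n); print(n,p)
print(manip.camera_params("wrist")); s=manip.get_state(); print(s)
E
```

```text
top {'fov_y': 48.08608274628389, 'cx': 317.37830452868917, 'cy': 234.09415560209302, 'R': array([[ 0.01516558, -0.99988051,  0.00299399],
       [-0.9934811 , -0.01540673, -0.11295102],
       [ 0.11298366, -0.00126151, -0.99359605]]), 't': array([-0.02098119,  0.44840627,  1.31850555])}
scene {'fov_y': 45.84206572967284, 'cx': 321.56101320924864, 'cy': 243.59363883842335, 'R': array([[ 0.14379544,  0.98936205, -0.02203635],
       [ 0.55293967, -0.09879279, -0.82734377],
       [-0.82071956,  0.10678349, -0.56126347]]), 't': array([-0.07171537, -0.22251627,  1.97332977])}
{'fov_y': 69.35454611360124, 'cx': 320.3749607676089, 'cy': 239.62413219545914, 'T_tool_cam': array([[-6.47634179e-04, -9.53818739e-01, -3.00382081e-01,
         7.60570892e-02],
       [ 9.99999784e-01, -5.82830586e-04, -3.05342128e-04,
         7.91962841e-04],
       [ 1.16169179e-04, -3.00382214e-01,  9.53818910e-01,
        -1.43052680e-01],
       [ 0.00000000e+00,  0.00000000e+00,  0.00000000e+00,
         1.00000000e+00]])}
{'t': 0.1, 'qpos': array([ 1.01499370e+00,  5.33064036e-02,  1.61411813e+00,  7.44071482e-06,
        1.47597649e+00, -1.18983278e-01]), 'qvel': array([ 2.35557707e-03, -1.15924981e-03, -1.70364554e-03, -4.13850127e-04,
        2.30701552e-03, -4.30594601e-05]), 'effort': array([-2.12844693e-04, -3.94905460e+01, -3.71363354e+01, -1.52633365e-04,
        3.93009585e-03, -1.44249634e-05]), 'eef_pos': array([0.26411349, 0.56585702, 0.23019933]), 'eef_rot': array([-3.02804952e-04,  2.16677613e-01,  9.76242795e-01, -8.51981148e-04]), 'wrist_force': array([ 0.11646812, -0.78305669,  0.28084474]), 'moment': array([-0.00883735,  0.02947759, -0.004586  ]), 'grasp_force': 0.0, 'opening': 0.08522673534227454}
```

View pics/top0.png

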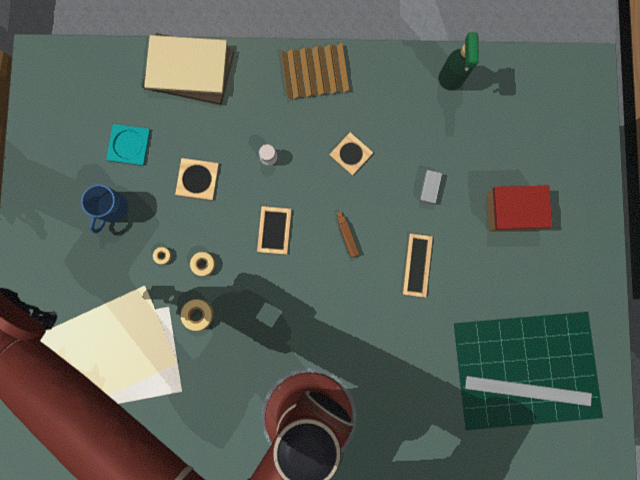

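View pics/scene0.png

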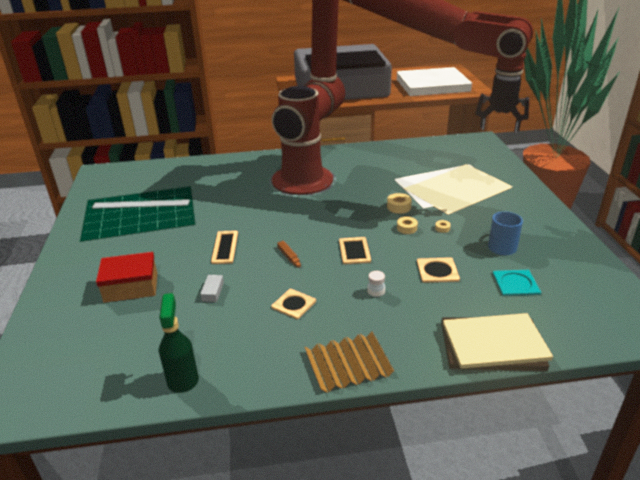

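The top view shows, by pixel:
- **Objects:** jar (268,155), weight (431,186), stick (347,233).
- **Trays:** tape tray (197,179), jar tray (351,154), weight tray (275,230), stick tray (418,265). The turquoise look-alike is at (128,145).
- **Tapes:** three candidates at (162,256), (202,264) and (197,315). By size order, (202,264) should be the middle one. I'll measure all three and check with a crop.

```bash
cat > h.py <<'E'
import numpy as np, cv2
from workcell import manip
from scipy.spatial.transform import Rotation as Rn
def cam(name, s=None):
    p=manip.camera_params(name); f=240/np.tan(np.radians(p["fov_y"])/2)
    if name=="wrist":
        q=s["eef_rot"]; Rt=Rn.from_quat([q[1],q[2],q[3],q[0]]).as_matrix(); T=p["T_tool_cam"]
        Rc=Rt@T[:3,:3]; c=Rt@T[:3,3]+s["eef_pos"]
    else: Rc=p["R"].T; c=-Rc@p["t"]
    return f,p["cx"],p["cy"],Rc,c
def ray(C,px,z):
    f,cx,cy,Rc,c=C; px=np.atleast_2d(np.asarray(px,float))
    d=np.c_[(px[:,0]-cx)/f,(px[:,1]-cy)/f,np.ones(len(px))]@Rc.T
    return (c+d*((z-c[2])/d[:,2])[:,None])[:,:2]
def rect(C,cnt,z):
    "metric min-area rect of a contour on plane z: centre, (long,short), heading of long side deg"
    P=ray(C,cnt.reshape(-1,2),z).astype(np.float32)
    (c,(w,h),a)=cv2.minAreaRect(P)
    if w<h: w,h,a=h,w,a+90
    return np.round(c,4),(round(w,3),round(h,3)),round((a+90)%180-90,1)
def blob(mask,x0,y0,x1,y1):
    m=np.zeros_like(mask); m[y0:y1,x0:x1]=mask[y0:y1,x0:x1]
    cs,_=cv2.findContours(m,cv2.RETR_EXTERNAL,cv2.CHAIN_APPROX_NONE)
    return max(cs,key=cv2.contourArea)
E
python3 - <<'E'
from h import *
im=cv2.imread("pics/top0.png"); hsv=cv2.cvtColor(im,cv2.COLOR_BGR2HSV); C=cam("top")
H,S,V=cv2.split(hsv)
wood=((H>8)&(H<32)&(S>50)&(V>110)).astype(np.uint8)*255
dark=(V<45).astype(np.uint8)*255
brown=((H<14)&(S>90)&(V>60)).astype(np.uint8)*255
grey=((S<45)&(V>105)).astype(np.uint8)*255
for n,m,b,z in [("tapetray",wood,(170,152,225,207),.008),("jartray",wood,(325,128,378,180),.008),("weighttray",wood,(252,200,298,262),.008),("sticktray",wood,(398,228,438,304),.008),
 ("tt_rec",dark,(170,152,225,207),.003),("jt_rec",dark,(325,128,378,180),.003),("wt_rec",dark,(252,200,298,262),.003),("st_rec",dark,(398,228,438,304),.003),
 ("tapeS",wood,(150,243,175,268),.02),("tapeM",wood,(186,248,217,280),.024),("tapeL",wood,(176,295,216,334),.024),
 ("stick",brown,(330,205,362,262),.018),("weight",grey,(415,165,448,208),.026),("jar",grey,(255,140,285,170),.055)]:
    c=blob(m,*b); print(n,cv2.boundingRect(c),*rect(C,c,z))
a=cv2.resize(im[230:340,140:235],None,fx=4,fy=4,interpolation=cv2.INTER_CUBIC)
b=cv2.resize(im[130:270,250:450],None,fx=2,fy=2,interpolation=cv2.INTER_CUBIC)
o=np.zeros((440,785,3),np.uint8); o[:440,:380]=a; o[:280,385:785]=b; cv2.imwrite("pics/crop1.png",o)
E
```

```text
tapetray (175, 158, 44, 42) [0.589  0.2977] (0.099, 0.098) -7.2
jartray (329, 132, 44, 44) [ 0.6619 -0.0969] (0.083, 0.083) -41.2
weighttray (257, 206, 35, 49) [0.4601 0.0968] (0.119, 0.078) -4.1
sticktray (402, 233, 31, 65) [ 0.3772 -0.2664] (0.156, 0.06) -6.6
tt_rec (183, 166, 24, 26) [0.5887 0.306 ] (0.068, 0.055) 13.8
jt_rec (345, 161, 1, 1) [ 0.6421 -0.0825] (0.0, 0.0) 0.0
wt_rec (263, 237, 6, 10) [0.4303 0.1171] (0.023, 0.013) 1.5
st_rec (408, 288, 2, 2) [ 0.3172 -0.2451] (0.004, 0.0) -44.8
tapeS (153, 247, 17, 18) [0.3897 0.3752] (0.043, 0.04) 2.7
tapeM (190, 252, 24, 24) [0.3709 0.2726] (0.058, 0.057) -89.1
tapeL (181, 300, 31, 31) [0.2443 0.2812] (0.074, 0.073) -89.1
stick (337, 212, 22, 46) [ 0.452  -0.0872] (0.119, 0.022) 20.4
weight (420, 169, 26, 34) [ 0.5793 -0.2991] (0.091, 0.047) -18.6
jar (255, 142, 26, 24) [0.646  0.1118] (0.063, 0.052) -11.1
```

View pics/crop1.png

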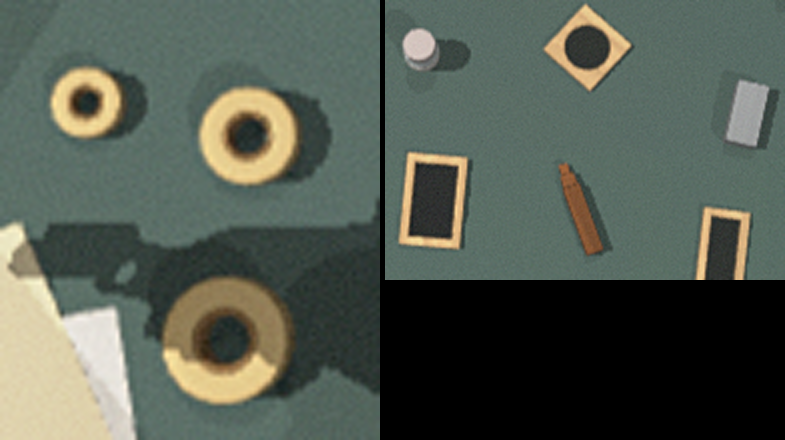

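The crop confirms the tape. The measured diameters are about 42, 58 and 74 mm, so the middle one at px (202,264) is the 60 mm roll, at (0.371,0.273). The tray sizes match their specs to within 3 mm. The jar and weight masks were loose because they took in the side faces, so I'll tighten them.

Run:
```python
from h import *
im=cv2.imread("pics/top0.png"); C=cam("top"); hsv=cv2.cvtColor(im,cv2.COLOR_BGR2HSV); V=cv2.GaussianBlur(hsv[...,2],(3,3),0);S=hsv[...,1]
print("cam",C[4], "V weight row",V[186,418:446],"V jar row",V[153,254:284],"col",V[140:172,268])
for t in (120,130,140,150):
    m=(V>t).astype(np.uint8)*255
    print(t,"w",*rect(C,blob(m,415,165,448,208),.026))
for t in (150,165,180):
    m=(V>t).astype(np.uint8)*255
    c=blob(m,255,140,285,170); print(t,"j",cv2.boundingRect(c),*rect(C,c,.055))
```

```text
cam [ 0.29683177 -0.0124069   1.36077267] V weight row [ 98  97  97  99 113 139 161 166 163 163 164 163 163 164 163 163 162 162
 163 165 148 105  75  70  70  71  81  98] V jar row [108 103  97  99 124 172 207 214 212 211 211 211 211 210 211 210 210 210
 211 203 165 120  96  80  70  70  71  70  70  69] col [108 109 109 118 153 194 210 211 210 210 210 210 210 211 211 211 213 214
 203 166 120 106 116 124 121 109 101 100 100 100 101 102]
120 w [ 0.5759 -0.298 ] (0.081, 0.04) -12.7
130 w [ 0.5757 -0.2983] (0.079, 0.039) -12.2
140 w [ 0.5754 -0.2983] (0.076, 0.038) -12.2
150 w [ 0.5756 -0.2982] (0.075, 0.036) -12.7
150 j (259, 144, 16, 16) [0.65   0.1155] (0.038, 0.037) 1.4
165 j (259, 145, 16, 15) [0.6487 0.1155] (0.037, 0.036) -89.1
180 j (260, 145, 14, 14) [0.65   0.1155] (0.033, 0.032) 1.4
```

The weight fits at 80x40 mm, centre (0.576,-0.298), heading -12.5°. The jar is at (0.649,0.1155).

Next I move above the tape, turning the tool so that its y axis is world y and its x axis is world -x.

```bash
python3 -m crank '{"delta_pos": [[-0.04,-0.04,0.015],[-0.08,-0.08,0.03],[-0.12,-0.12,0.045],[-0.16,-0.16,0.06],[-0.2,-0.2,0.07]], "delta_rot": [[0,0,-0.0874],[0,0,-0.1747],[0,0,-0.2621],[0,0,-0.3494],[0,0,-0.4368]]}' 1 40; python3 -m crank '{"delta_pos": [[0,0,0],[0,0,0],[0,0,0],[0,0,0],[0,0,0]], "delta_rot": [[0,0,0],[0,0,0],[0,0,0],[0,0,0],[0,0,0]]}'
```

```text
t: 0.72
eef_pos: [0.3607, 0.2985, 0.16]
eef_rot: [-0.001, -0.002, 1.0, -0.0]
wrist_force: [0.9, -0.5, 0.7]
opening: 0.0854
grasp_force: 0.0
t: 1.35
eef_pos: [0.3608, 0.3012, 0.1614]
eef_rot: [0.0, -0.001, 1.0, 0.0]
wrist_force: [0.5, -0.1, 0.3]
opening: 0.0852
grasp_force: 0.0
```

Run:
```python
from h import *
s=manip.get_state(); im=manip.get_image("wrist"); cv2.imwrite("pics/w1.png",im); C=cam("wrist",s); print(C[4])
H,S,V=cv2.split(cv2.cvtColor(im,cv2.COLOR_BGR2HSV))
m=((H>8)&(H<32)&(S>50)&(V>110)).astype(np.uint8)*255
cs,_=cv2.findContours(m,cv2.RETR_EXTERNAL,cv2.CHAIN_APPROX_NONE)
for c in cs:
    if cv2.contourArea(c)>800: print(cv2.boundingRect(c),*rect(C,c,.024))
```

```text
[0.28498601 0.301526   0.30448133]
(273, 381, 95, 31) [0.5356 0.3011] (0.093, 0.035) 89.1
(59, 260, 95, 112) [0.4494 0.1086] (0.114, 0.076) -4.2
(381, 233, 48, 46) [0.3881 0.3739] (0.041, 0.04) 3.0
(251, 199, 71, 71) [0.3704 0.2734] (0.061, 0.059) -66.0
(239, 12, 106, 116) [0.2443 0.2803] (0.077, 0.077) 59.5
```

View pics/w1.png

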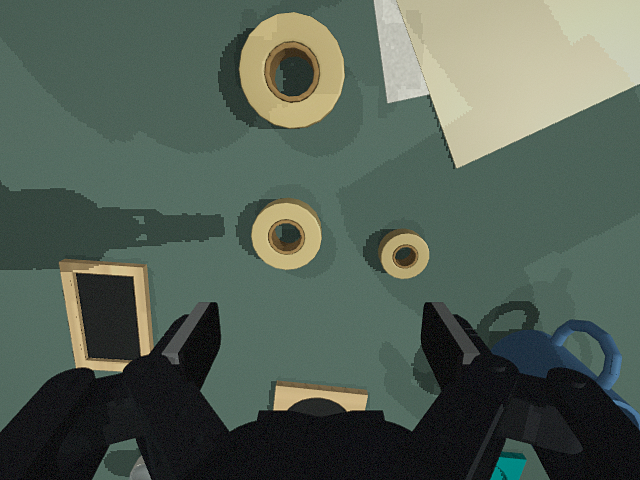

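The wrist view agrees: the tape at px (286,235) is 60 mm across at (0.3705,0.2734). I go down and grip it.

```bash
python3 -m crank '{"delta_pos": [[-0.01,-0.028,0.03],[-0.01,-0.028,0.08],[-0.01,-0.028,0.12],[-0.01,-0.028,0.145],[-0.01,-0.028,0.156]], "delta_rot": [[0,0,0],[0,0,0],[0,0,0],[0,0,0],[0,0,0]]}'; python3 -m crank '{"delta_pos": [[0,0,0],[0,0,0],[0,0,0],[0,0,0],[0,0,0]], "delta_rot": [[0,0,0],[0,0,0],[0,0,0],[0,0,0],[0,0,0]]}' -1 40;  python3 -m crank '{"delta_pos": [[0,0,0],[0,0,0],[0,0,-0.02],[0,0,-0.04],[0,0,-0.08]], "delta_rot": [[0,0,0],[0,0,0],[0,0,0],[0,0,0],[0,0,0]]}'
```

```text
t: 2.02
eef_pos: [0.3699, 0.2721, 0.0037]
eef_rot: [-0.001, -0.0, 1.0, -0.001]
wrist_force: [-0.2, 0.4, 0.1]
opening: 0.0855
grasp_force: 0.0
t: 2.65
eef_pos: [0.3723, 0.2732, 0.0068]
eef_rot: [0.001, -0.0, 1.0, 0.001]
wrist_force: [-0.1, -0.2, 6.9]
opening: 0.0586
grasp_force: 43.5
t: 3.28
eef_pos: [0.3691, 0.2715, 0.084]
eef_rot: [-0.002, 0.0, 1.0, -0.001]
wrist_force: [0.3, 0.9, -0.3]
opening: 0.059
grasp_force: 43.3
```

```bash
python3 -m crank '{"delta_pos": [[-0.045,0.005,0],[-0.09,0.01,0],[-0.14,0.015,0],[-0.19,0.02,0],[-0.218,0.025,0]], "delta_rot": [[0,0,0],[0,0,0],[0,0,0],[0,0,0],[0,0,0]]}'; python3 -m crank '{"delta_pos": [[0,0,0],[0,0,0],[0,0,0.03],[0,0,0.05],[0,0,0.06]], "delta_rot": [[0,0,0],[0,0,0],[0,0,0],[0,0,0],[0,0,0]]}'
python3 - <<'E'
from h import *
s=manip.get_state(); print(s["eef_pos"],s["wrist_force"]); im=manip.get_image("wrist"); cv2.imwrite("pics/w2.png",im)
E
```

```text
t: 3.9
eef_pos: [0.5909, 0.2971, 0.0847]
eef_rot: [-0.0, 0.0, 1.0, -0.0]
wrist_force: [0.4, -1.2, -0.1]
opening: 0.0587
grasp_force: 43.3
t: 4.53
eef_pos: [0.5871, 0.297, 0.0233]
eef_rot: [-0.002, -0.0, 1.0, -0.001]
wrist_force: [0.5, -0.3, -0.9]
opening: 0.0583
grasp_force: 43.3
[0.58710566 0.2970455  0.02328048] [ 0.53294635 -0.27271692 -0.93645868]
```

View pics/w2.png

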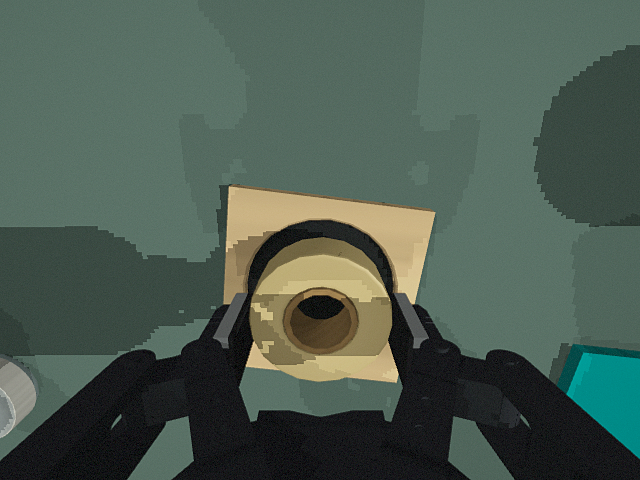

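The tape is held at px (321,318), over the recess. I lower it gently and check the force.

```bash
python3 -m crank '{"delta_pos": [[0,0,0.005],[0,0,0.009],[0,0,0.012],[0,0,0.013],[0,0,0.013]], "delta_rot": [[0,0,0],[0,0,0],[0,0,0],[0,0,0],[0,0,0]]}'
```

```text
t: 5.2
eef_pos: [0.5891, 0.2975, 0.0124]
eef_rot: [0.0, 0.0, 1.0, 0.0]
wrist_force: [0.4, -0.4, -0.3]
opening: 0.059
grasp_force: 43.3
```

```bash
python3 -m crank '{"delta_pos": [[0,0,0.001],[0,0,0.002],[0,0,0.002],[0,0,0.002],[0,0,0.002]], "delta_rot": [[0,0,0],[0,0,0],[0,0,0],[0,0,0],[0,0,0]]}'; python3 -m crank '{"delta_pos": [[0,0,0],[0,0,0],[0,0,0],[0,0,-0.03],[0,0,-0.07]], "delta_rot": [[0,0,0],[0,0,0],[0,0,0],[0,0,0],[0,0,0]]}' 1; python3 -m crank '{"delta_pos": [[0,0,-0.04],[0,0,-0.04],[0,0,-0.04],[0,0,-0.04],[0,0,-0.04]], "delta_rot": [[0,0,0],[0,0,0],[0,0,0],[0,0,0],[0,0,0]]}'
python3 - <<'E'
from h import *
s=manip.get_state(); im=manip.get_image("wrist"); cv2.imwrite("pics/w3.png",im); C=cam("wrist",s); print(C[4])
H,S,V=cv2.split(cv2.cvtColor(im,cv2.COLOR_BGR2HSV))
m=((H>8)&(H<32)&(S>50)&(V>90)).astype(np.uint8)*255
cs,_=cv2.findContours(m,cv2.RETR_CCOMP,cv2.CHAIN_APPROX_NONE)
for c in cs:
    if cv2.contourArea(c)>500: print(cv2.boundingRect(c),*rect(C,c,.027))
E
```

```text
t: 5.82
eef_pos: [0.589, 0.2975, 0.0103]
eef_rot: [0.0, -0.0, 1.0, -0.0]
wrist_force: [0.5, -0.3, -0.6]
opening: 0.0586
grasp_force: 43.3
t: 6.45
eef_pos: [0.5878, 0.297, 0.0794]
eef_rot: [-0.002, 0.0, 1.0, -0.001]
wrist_force: [-0.5, 1.0, 0.4]
opening: 0.0857
grasp_force: 0.0
t: 7.08
eef_pos: [0.5882, 0.2972, 0.1186]
eef_rot: [-0.001, -0.0, 1.0, -0.0]
wrist_force: [0.3, 0.0, 0.2]
opening: 0.0852
grasp_force: 0.0
[0.51276057 0.2977919  0.26183617]
(253, 164, 141, 136) [0.5833 0.2971] (0.09, 0.089) -7.2
(305, 226, 35, 34) [0.5884 0.2986] (0.025, 0.024) -0.0
(271, 186, 99, 85) [0.5782 0.2968] (0.07, 0.061) -88.1
(0, 0, 90, 144) [0.4779 0.121 ] (0.081, 0.058) -4.2
```

View pics/w3.png

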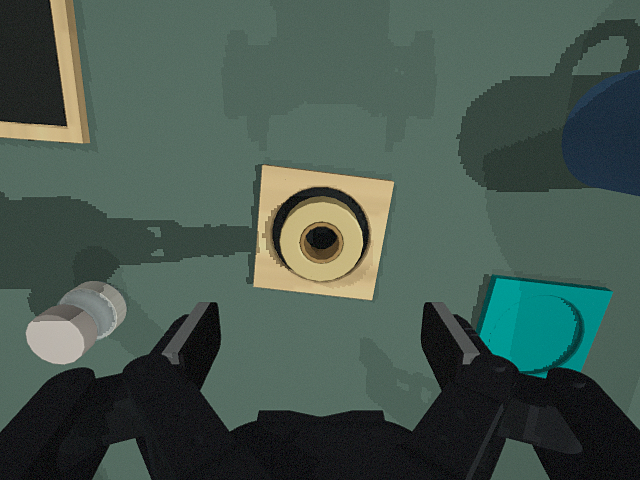

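The tape sits in its recess, with its hole at (0.588,0.2986), under 2 mm off centre. The jar is at left, px (60,335). Next I take the jar.

```bash
python3 -m crank '{"delta_pos": [[-0.015,-0.045,0],[-0.03,-0.09,0],[-0.045,-0.135,0],[-0.06,-0.182,0],[-0.06,-0.182,0]], "delta_rot": [[0,0,0],[0,0,0],[0,0,0],[0,0,0],[0,0,0]]}';python3 -m crank '{"delta_pos": [[0,0,0],[0,0,0.02],[0,0,0.05],[0,0,0.08],[0,0,0.095]], "delta_rot": [[0,0,0],[0,0,0],[0,0,0],[0,0,0],[0,0,0]]}'; python3 -m crank '{"delta_pos": [[0,0,0],[0,0,0],[0,0,0],[0,0,0],[0,0,0]], "delta_rot": [[0,0,0],[0,0,0],[0,0,0],[0,0,0],[0,0,0]]}' -1 30;  python3 -m crank '{"delta_pos": [[0,0,0],[0,0,-0.01],[0,0,-0.02],[0,0,-0.04],[0,0,-0.06]], "delta_rot": [[0,0,0],[0,0,0],[0,0,0],[0,0,0],[0,0,0]]}'
```

```text
t: 7.75
eef_pos: [0.6497, 0.1124, 0.1199]
eef_rot: [-0.0, 0.002, 1.0, -0.0]
wrist_force: [0.2, 0.0, 0.8]
opening: 0.0853
grasp_force: 0.0
t: 8.38
eef_pos: [0.6464, 0.1165, 0.0215]
eef_rot: [-0.003, -0.001, 1.0, -0.0]
wrist_force: [-0.1, 0.8, -0.8]
opening: 0.0852
grasp_force: 0.0
t: 9.0
eef_pos: [0.6503, 0.1157, 0.0271]
eef_rot: [0.002, 0.0, 1.0, 0.0]
wrist_force: [0.1, -0.0, 5.4]
opening: 0.0391
grasp_force: 30.7
t: 9.62
eef_pos: [0.6492, 0.1155, 0.087]
eef_rot: [0.0, -0.0, 1.0, -0.0]
wrist_force: [0.1, -0.2, -1.3]
opening: 0.0391
grasp_force: 30.5
```

```bash
python3 -m crank '{"delta_pos": [[-0.002,-0.04,0],[-0.005,-0.085,0],[-0.008,-0.13,0],[-0.01,-0.175,0],[-0.0125,-0.2125,0]], "delta_rot": [[0,0,0],[0,0,0],[0,0,0],[0,0,0],[0,0,0]]}';python3 -m crank '{"delta_pos": [[0,0,0],[0,0,0.01],[0,0,0.025],[0,0,0.04],[0,0,0.048]], "delta_rot": [[0,0,0],[0,0,0],[0,0,0],[0,0,0],[0,0,0]]}'; python3 -m crank '{"delta_pos": [[0,0,0.003],[0,0,0.006],[0,0,0.0085],[0,0,0.0085],[0,0,0.0085]], "delta_rot": [[0,0,0],[0,0,0],[0,0,0],[0,0,0],[0,0,0]]}'
python3 - <<'E'
from h import *
im=manip.get_image("wrist"); cv2.imwrite("pics/w4.png",im)
E
```

```text
t: 10.25
eef_pos: [0.662, -0.0989, 0.0871]
eef_rot: [0.001, 0.0, 1.0, -0.0]
wrist_force: [-0.1, -0.3, -0.2]
opening: 0.0387
grasp_force: 30.5
t: 10.88
eef_pos: [0.6602, -0.096, 0.0349]
eef_rot: [-0.002, -0.0, 1.0, 0.0]
wrist_force: [-0.4, -0.5, -1.3]
opening: 0.039
grasp_force: 30.6
t: 11.5
eef_pos: [0.6623, -0.0972, 0.0302]
eef_rot: [0.001, 0.0, 1.0, -0.0]
wrist_force: [-1.1, 1.1, 5.5]
opening: 0.0389
grasp_force: 31.0
```

View pics/w4.png

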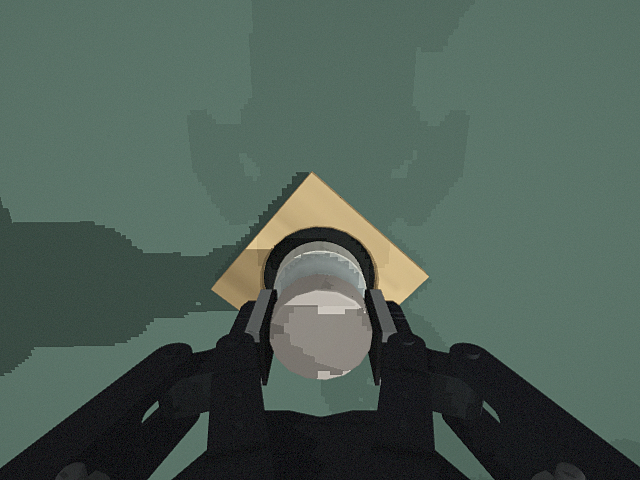

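The jar has touched the floor of its recess: +5.5 N at 3 mm above pick height, and it sits inside the dark ring. I release it.

```bash
python3 -m crank '{"delta_pos": [[0,0,0],[0,0,0],[0,0,0],[0,0,-0.02],[0,0,-0.05]], "delta_rot": [[0,0,0],[0,0,0],[0,0,0],[0,0,0],[0,0,0]]}' 1; python3 -m crank '{"delta_pos": [[0,0,-0.05],[0,0,-0.08],[0,0,-0.08],[0,0,-0.08],[0,0,-0.08]], "delta_rot": [[0,0,0],[0,0,0],[0,0,0],[0,0,0],[0,0,0]]}'
python3 - <<'E'
from h import *
s=manip.get_state(); print(s["eef_pos"]); im=manip.get_image("wrist"); cv2.imwrite("pics/w5.png",im); C=cam("wrist",s)
H,S,V=cv2.split(cv2.cvtColor(im,cv2.COLOR_BGR2HSV))
for v in (130,150,170):
    c=blob(((S<60)&(V>v)).astype(np.uint8)*255,240,150,400,420); print("cap",cv2.boundingRect(c),*rect(C,c,.058))
E
```

```text
t: 12.18
eef_pos: [0.6609, -0.0969, 0.0792]
eef_rot: [-0.001, -0.0, 1.0, 0.0]
wrist_force: [0.6, 0.3, 0.7]
opening: 0.0853
grasp_force: 0.0
t: 12.8
eef_pos: [0.6604, -0.0968, 0.1567]
eef_rot: [-0.002, 0.0, 1.0, 0.0]
wrist_force: [-0.3, -0.3, 1.1]
opening: 0.0854
grasp_force: 0.0
[ 0.66038127 -0.09675693  0.15673256]
cap (292, 200, 54, 66) [ 0.6558 -0.0979] (0.049, 0.039) 1.2
cap (293, 202, 53, 64) [ 0.6564 -0.0974] (0.048, 0.038) -0.0
cap (293, 203, 53, 63) [ 0.6596 -0.0951] (0.045, 0.039) -52.7
```

View pics/w5.png

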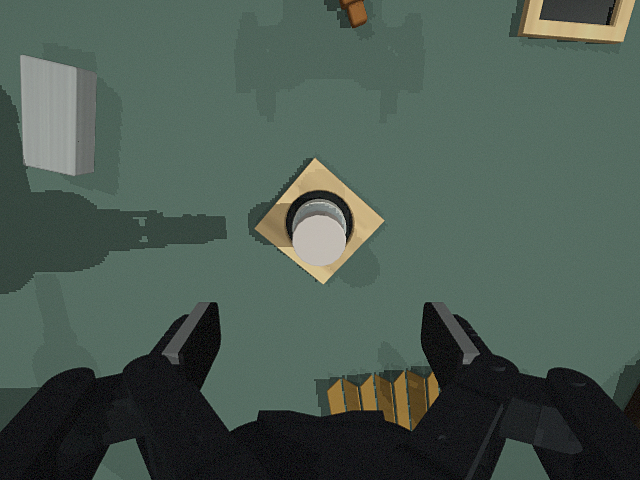

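The jar stands in its recess, cap at px (319,238). Next is the weight, with the tool turned to its heading of -12.5°.

```bash
python3 -m crank '{"delta_pos": [[0.02,-0.05,0],[0.04,-0.1,0.01],[0.06,-0.15,0.02],[0.085,-0.201,0.03],[0.085,-0.201,0.05]], "delta_rot": [[0,0,0.05],[0,0,0.1],[0,0,0.15],[0,0,0.2],[0,0,0.218]]}';python3 -m crank '{"delta_pos": [[0,0,0],[0,0,0.03],[0,0,0.06],[0,0,0.08],[0,0,0.08]], "delta_rot": [[0,0,0],[0,0,0],[0,0,0],[0,0,0],[0,0,0]]}'
python3 - <<'E'
from h import *
s=manip.get_state(); print(s["eef_pos"]); im=manip.get_image("wrist"); cv2.imwrite("pics/w6.png",im); C=cam("wrist",s)
H,S,V=cv2.split(cv2.cvtColor(im,cv2.COLOR_BGR2HSV))
for v in (110,130,150):
    c=blob(((S<60)&(V>v)).astype(np.uint8)*255,200,100,430,440); print("w",cv2.boundingRect(c),*rect(C,c,.026))
E
```

```text
t: 13.48
eef_pos: [0.575, -0.3015, 0.1082]
eef_rot: [0.0, 0.112, 0.994, -0.0]
wrist_force: [-0.3, 0.5, -0.4]
opening: 0.0852
grasp_force: 0.0
t: 14.1
eef_pos: [0.5757, -0.2962, 0.0268]
eef_rot: [-0.002, 0.108, 0.994, 0.001]
wrist_force: [-0.0, 0.7, -0.1]
opening: 0.0857
grasp_force: 0.0
[ 0.57574437 -0.29623833  0.02678153]
w (201, 218, 157, 213) [ 0.5874 -0.3207] (0.114, 0.077) -11.6
w (267, 219, 91, 90) [ 0.5569 -0.2952] (0.042, 0.039) -12.6
w (269, 220, 88, 89) [ 0.5572 -0.2951] (0.042, 0.038) -12.5
```

View pics/w6.png

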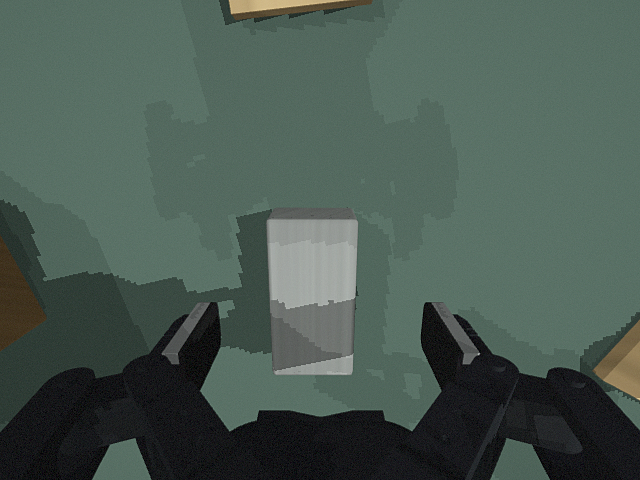

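The weight is aligned between the fingers, centre about px (313,297). I go down and grip it firmly.

```bash
python3 -m crank '{"delta_pos": [[0,-0.001,0.01],[0,-0.001,0.018],[0,-0.001,0.021],[0,-0.001,0.021],[0,-0.001,0.021]], "delta_rot": [[0,0,0],[0,0,0],[0,0,0],[0,0,0],[0,0,0]]}';python3 -m crank '{"delta_pos": [[0,0,0],[0,0,0],[0,0,0],[0,0,0],[0,0,0]], "delta_rot": [[0,0,0],[0,0,0],[0,0,0],[0,0,0],[0,0,0]]}' -1 90; python3 -m crank '{"delta_pos": [[0,0,0],[0,0,-0.01],[0,0,-0.03],[0,0,-0.06],[0,0,-0.09]], "delta_rot": [[0,0,0],[0,0,0],[0,0,0],[0,0,0],[0,0,0]]}'
```

```text
t: 14.78
eef_pos: [0.5765, -0.2992, 0.0081]
eef_rot: [0.0, 0.109, 0.994, -0.0]
wrist_force: [0.0, 0.5, 0.2]
opening: 0.0852
grasp_force: 0.0
t: 15.4
eef_pos: [0.5767, -0.2995, 0.0087]
eef_rot: [0.001, 0.109, 0.994, -0.0]
wrist_force: [-1.3, -0.8, 5.8]
opening: 0.0377
grasp_force: 94.3
t: 16.02
eef_pos: [0.5757, -0.2984, 0.0984]
eef_rot: [-0.001, 0.109, 0.994, 0.0]
wrist_force: [0.9, 1.1, -6.4]
opening: 0.038
grasp_force: 92.8
```

```bash
python3 -m crank '{"delta_pos": [[0.028,0.052,0],[0.056,0.104,0],[0.084,0.156,0],[0.112,0.208,0],[0.14,0.26,0]], "delta_rot": [[0,0,0],[0,0,0],[0,0,0],[0,0,0],[0,0,0]]}'; python3 -m crank '{"delta_pos": [[0.029,0.05,0],[0.0588,0.1011,0],[0.0588,0.1011,0],[0.0588,0.1011,0.02],[0.0588,0.1011,0.03]], "delta_rot": [[0,0,-0.07],[0,0,-0.14],[0,0,-0.146],[0,0,-0.146],[0,0,-0.146]]}';python3 -m crank '{"delta_pos": [[0,0,0.01],[0,0,0.025],[0,0,0.035],[0,0,0.035],[0,0,0.035]], "delta_rot": [[0,0,0],[0,0,0],[0,0,0],[0,0,0],[0,0,0]]}';python3 - <<'E'
from h import *
s=manip.get_state(); print(s["eef_pos"]); im=manip.get_image("wrist"); cv2.imwrite("pics/w7.png",im); C=cam("wrist",s)
E
```

```text
t: 16.65
eef_pos: [0.4947, -0.013, 0.0981]
eef_rot: [0.0, 0.109, 0.994, 0.0]
wrist_force: [1.2, 0.6, -6.7]
opening: 0.0379
grasp_force: 93.1
t: 17.27
eef_pos: [0.4595, 0.0962, 0.067]
eef_rot: [-0.001, 0.036, 0.999, -0.0]
wrist_force: [-0.6, -0.2, -6.6]
opening: 0.0383
grasp_force: 93.6
t: 17.9
eef_pos: [0.4607, 0.0965, 0.0331]
eef_rot: [0.0, 0.036, 0.999, 0.0]
wrist_force: [1.1, -1.0, -5.7]
opening: 0.0378
grasp_force: 93.5
[0.46069931 0.09654167 0.033121  ]
```

View pics/w7.png

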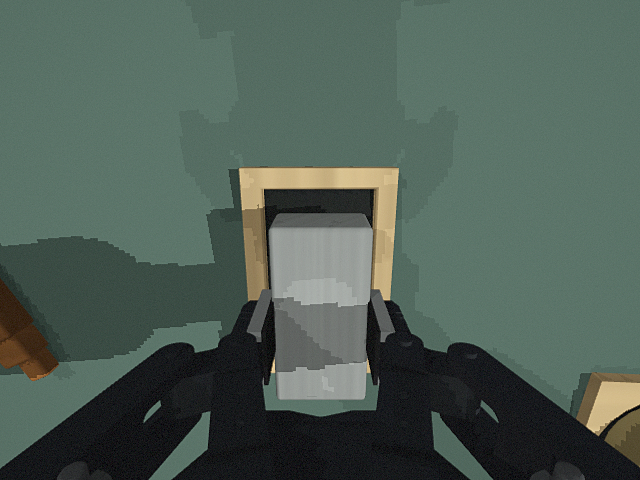

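The weight, px (270-372, 213-400), is squarely above the recess. I lower it.

```bash
python3 -m crank '{"delta_pos": [[0,0,0.007],[0,0,0.013],[0,0,0.017],[0,0,0.019],[0,0,0.02]], "delta_rot": [[0,0,0],[0,0,0],[0,0,0],[0,0,0],[0,0,0]]}';python3 -m crank '{"delta_pos": [[0,0,0.0005],[0,0,0.001],[0,0,0.0015],[0,0,0.0015],[0,0,0.0015]], "delta_rot": [[0,0,0],[0,0,0],[0,0,0],[0,0,0],[0,0,0]]}'
```

```text
t: 18.58
eef_pos: [0.4603, 0.0965, 0.0126]
eef_rot: [-0.0, 0.036, 0.999, -0.0]
wrist_force: [0.8, -1.2, -6.7]
opening: 0.0382
grasp_force: 93.7
t: 19.2
eef_pos: [0.4605, 0.0966, 0.0117]
eef_rot: [0.0, 0.036, 0.999, -0.0]
wrist_force: [-1.9, 0.1, -2.3]
opening: 0.0378
grasp_force: 94.1
```

Contact: the load has dropped from 6.7 N to 2.3 N. I release and rise.

```bash
python3 -m crank '{"delta_pos": [[0,0,0],[0,0,0],[0,0,0],[0,0,-0.02],[0,0,-0.05]], "delta_rot": [[0,0,0],[0,0,0],[0,0,0],[0,0,0],[0,0,0]]}' 1 40; python3 -m crank '{"delta_pos": [[0,0,-0.05],[0,0,-0.09],[0,0,-0.09],[0,0,-0.09],[0,0,-0.09]], "delta_rot": [[0,0,0],[0,0,0],[0,0,0],[0,0,0],[0,0,0]]}'
python3 - <<'E'
from h import *
s=manip.get_state(); print(s["eef_pos"]); im=manip.get_image("wrist"); cv2.imwrite("pics/w8.png",im); C=cam("wrist",s)
H,S,V=cv2.split(cv2.cvtColor(im,cv2.COLOR_BGR2HSV))
c=blob(((S<60)&(V>110)).astype(np.uint8)*255,200,100,430,300); print("w",cv2.boundingRect(c),*rect(C,c,.029))
wood=((H>8)&(H<32)&(S>50)&(V>90)).astype(np.uint8)*255
c=blob(wood,200,100,430,300);print("tray",cv2.boundingRect(c),*rect(C,c,.008))
brown=((H<14)&(S>90)&(V>60)).astype(np.uint8)*255
c=blob(brown,0,0,230,480);print("stick",cv2.boundingRect(c),*rect(C,c,.018))
E
```

```text
t: 19.82
eef_pos: [0.4595, 0.0965, 0.0611]
eef_rot: [-0.001, 0.036, 0.999, -0.0]
wrist_force: [0.2, 0.7, 0.5]
opening: 0.0854
grasp_force: 0.0
t: 20.45
eef_pos: [0.4591, 0.0965, 0.1494]
eef_rot: [-0.002, 0.036, 0.999, -0.0]
wrist_force: [0.1, -0.2, 0.1]
opening: 0.0857
grasp_force: 0.0
[0.45913756 0.09648144 0.14937635]
w (295, 181, 52, 97) [0.4588 0.0972] (0.079, 0.039) -4.1
tray (272, 155, 96, 134) [0.4597 0.0959] (0.116, 0.077) -4.2
stick (90, 227, 27, 29) [ 0.4589 -0.082 ] (0.021, 0.02) -43.2
```

View pics/w8.png

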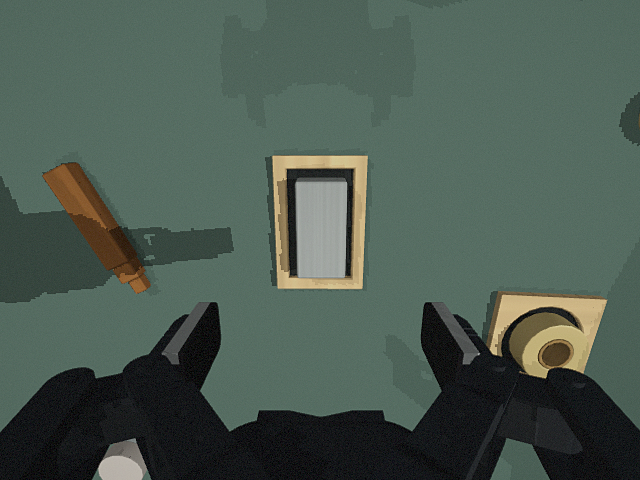

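The weight lies centred in its recess, under 2 mm off and 0.1° out. Next is the stick at (0.452,-0.087), heading 20.4°.

```bash
python3 -m crank '{"delta_pos": [[-0.0015,-0.045,0],[-0.003,-0.09,0],[-0.004,-0.14,0.01],[-0.0055,-0.184,0.03],[-0.0055,-0.184,0.05]], "delta_rot": [[0,0,-0.11],[0,0,-0.22],[0,0,-0.33],[0,0,-0.4276],[0,0,-0.4276]]}';python3 -m crank '{"delta_pos": [[0,0,0.02],[0,0,0.05],[0,0,0.06],[0,0,0.06],[0,0,0.06]], "delta_rot": [[0,0,0],[0,0,0],[0,0,0],[0,0,0],[0,0,0]]}'
python3 - <<'E'
from h import *
s=manip.get_state(); print(s["eef_pos"]); im=manip.get_image("wrist"); cv2.imwrite("pics/w9.png",im); C=cam("wrist",s)
H,S,V=cv2.split(cv2.cvtColor(im,cv2.COLOR_BGR2HSV))
brown=((H<16)&(S>100)&(V>35)).astype(np.uint8)*255
c=blob(brown,240,100,410,480);print("stick",cv2.boundingRect(c),*rect(C,c,.018))
E
```

```text
t: 21.12
eef_pos: [0.4519, -0.0898, 0.1]
eef_rot: [-0.001, -0.175, 0.985, 0.0]
wrist_force: [0.1, 1.1, 0.4]
opening: 0.0854
grasp_force: 0.0
t: 21.75
eef_pos: [0.4534, -0.0876, 0.0423]
eef_rot: [0.001, -0.177, 0.984, -0.0]
wrist_force: [-0.2, -0.1, -0.1]
opening: 0.0855
grasp_force: 0.0
[ 0.45336497 -0.08760652  0.04233757]
stick (298, 161, 45, 206) [ 0.4491 -0.0893] (0.115, 0.022) 20.4
```

View pics/w9.png

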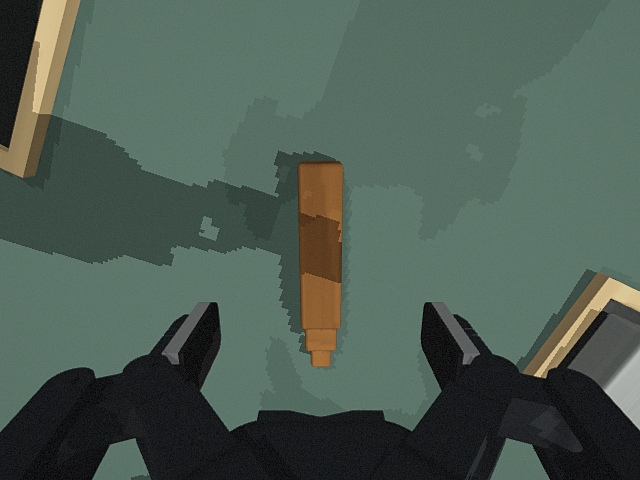

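The stick is centred under the tool and aligned, and both views give the same centre within 1.5 mm. I grip it.

```bash
python3 -m crank '{"delta_pos": [[0.001,0,0.012],[0.001,0,0.024],[0.001,0,0.032],[0.001,0,0.033],[0.001,0,0.033]], "delta_rot": [[0,0,0],[0,0,0],[0,0,0],[0,0,0],[0,0,0]]}';python3 -m crank '{"delta_pos": [[0,0,0],[0,0,0],[0,0,0],[0,0,0],[0,0,0]], "delta_rot": [[0,0,0],[0,0,0],[0,0,0],[0,0,0],[0,0,0]]}' -1 40; python3 -m crank '{"delta_pos": [[0,0,0],[0,0,0],[0,0,0],[0,0,-0.03],[0,0,-0.07]], "delta_rot": [[0,0,0],[0,0,0],[0,0,0],[0,0,0],[0,0,0]]}'
```

```text
t: 22.42
eef_pos: [0.4516, -0.0877, 0.0082]
eef_rot: [-0.0, -0.177, 0.984, 0.0]
wrist_force: [-1.0, -0.9, 0.8]
opening: 0.0851
grasp_force: 0.0
t: 23.05
eef_pos: [0.452, -0.0878, 0.0087]
eef_rot: [0.0, -0.177, 0.984, -0.0]
wrist_force: [-0.0, -0.5, 2.9]
opening: 0.0209
grasp_force: 40.1
t: 23.68
eef_pos: [0.4496, -0.087, 0.0769]
eef_rot: [-0.002, -0.177, 0.984, 0.001]
wrist_force: [0.1, 0.8, -0.7]
opening: 0.0207
grasp_force: 39.8
```

```bash
python3 -m crank '{"delta_pos": [[0.03,-0.032,0],[0.06,-0.064,0],[0.09,-0.096,0],[0.12,-0.128,0],[0.132,-0.1415,0]], "delta_rot": [[0,0,0.1],[0,0,0.2],[0,0,0.3],[0,0,0.4],[0,0,0.471]]}'; python3 -m crank '{"delta_pos": [[0,0,0],[0,0,0.01],[0,0,0.03],[0,0,0.04],[0,0,0.045]], "delta_rot": [[0,0,0],[0,0,0],[0,0,0],[0,0,0],[0,0,0]]}'; python3 -m crank '{"delta_pos": [[0,0,0],[0,0,0],[0,0,0],[0,0,0],[0,0,0]], "delta_rot": [[0,0,0],[0,0,0],[0,0,0],[0,0,0],[0,0,0]]}'
python3 - <<'E'
from h import *
s=manip.get_state(); print(s["eef_pos"]); im=manip.get_image("wrist"); cv2.imwrite("pics/w10.png",im); C=cam("wrist",s)
E
```

```text
t: 24.3
eef_pos: [0.3759, -0.2674, 0.0776]
eef_rot: [-0.0, 0.06, 0.998, 0.0]
wrist_force: [-0.2, 0.2, -1.1]
opening: 0.0208
grasp_force: 39.8
t: 24.92
eef_pos: [0.377, -0.2652, 0.0322]
eef_rot: [-0.001, 0.057, 0.998, 0.001]
wrist_force: [-0.1, -0.1, -0.4]
opening: 0.0204
grasp_force: 39.8
t: 25.55
eef_pos: [0.3772, -0.2664, 0.0335]
eef_rot: [0.0, 0.058, 0.998, -0.0]
wrist_force: [-1.5, -0.6, -1.3]
opening: 0.0208
grasp_force: 39.8
[ 0.37717703 -0.26644431  0.03348259]
```

View pics/w10.png

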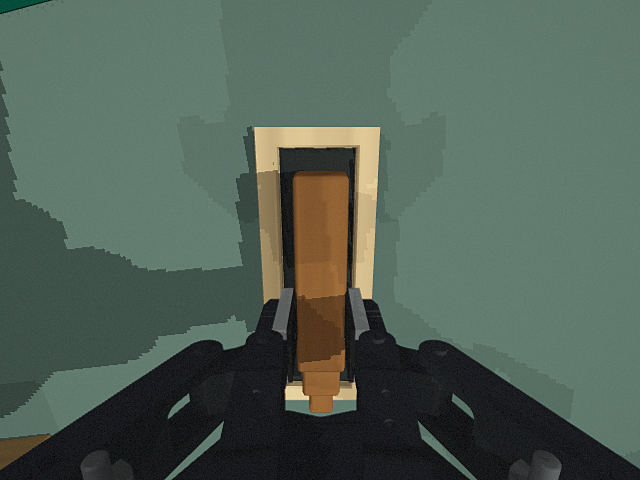

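The stick is squarely above the recess, px (295-350, 170-410). I lower it to about 12 mm, which is pick height plus 3 mm.

```bash
python3 -m crank '{"delta_pos": [[0,0,0.007],[0,0,0.014],[0,0,0.019],[0,0,0.021],[0,0,0.0215]], "delta_rot": [[0,0,0],[0,0,0],[0,0,0],[0,0,0],[0,0,0]]}'; python3 -m crank '{"delta_pos": [[0,0,0],[0,0,0],[0,0,0],[0,0,-0.01],[0,0,-0.04]], "delta_rot": [[0,0,0],[0,0,0],[0,0,0],[0,0,0],[0,0,0]]}' 1;  python3 -m crank '{"delta_pos": [[0,0,-0.05],[0,0,-0.11],[0,0,-0.11],[0,0,-0.11],[0,0,-0.11]], "delta_rot": [[0,0,0],[0,0,0],[0,0,0],[0,0,0],[0,0,0]]}'
python3 - <<'E'
from h import *
s=manip.get_state(); im=manip.get_image("wrist"); C=cam("wrist",s)
H,S,V=cv2.split(cv2.cvtColor(im,cv2.COLOR_BGR2HSV))
brown=((H<16)&(S>100)&(V>35)).astype(np.uint8)*255
c=blob(((H<13)&(S>100)&(V>35)).astype(np.uint8)*255,240,100,410,330);print("stick",cv2.boundingRect(c),*rect(C,c,.021))
c=blob(((H>8)&(H<32)&(S>50)&(V>90)).astype(np.uint8)*255,200,60,440,330);print("tray",cv2.boundingRect(c),*rect(C,c,.008))
cv2.imwrite("pics/w11.png",im); cv2.imwrite("pics/top1.png",manip.get_image("top"))
E
```

```text
t: 26.22
eef_pos: [0.3772, -0.2664, 0.0117]
eef_rot: [0.0, 0.058, 0.998, -0.0]
wrist_force: [0.1, 0.2, 0.4]
opening: 0.0208
grasp_force: 39.8
t: 26.85
eef_pos: [0.376, -0.2653, 0.0512]
eef_rot: [-0.001, 0.058, 0.998, 0.001]
wrist_force: [-0.8, -1.4, 0.3]
opening: 0.0854
grasp_force: 0.0
t: 27.48
eef_pos: [0.3763, -0.2655, 0.1601]
eef_rot: [-0.001, 0.058, 0.998, 0.001]
wrist_force: [0.4, -0.1, -0.4]
opening: 0.0854
grasp_force: 0.0
stick (322, 288, 1, 1) [ 0.434  -0.2701] (0.0, 0.0) 0.0
tray (281, 130, 72, 172) [ 0.3765 -0.2678] (0.154, 0.059) -6.6
```

View pics/w11.png

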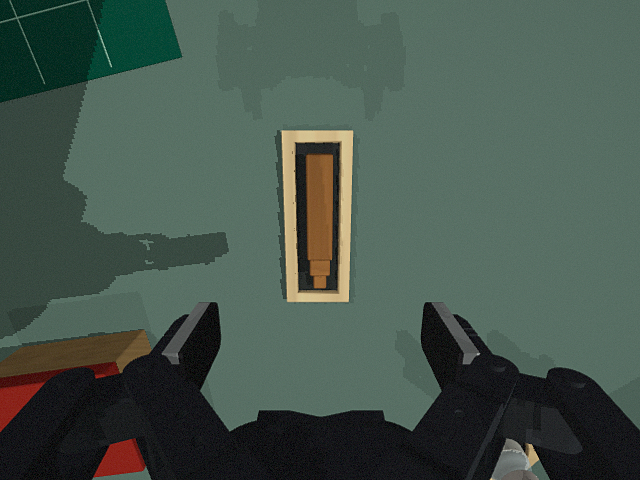

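View pics/top1.png

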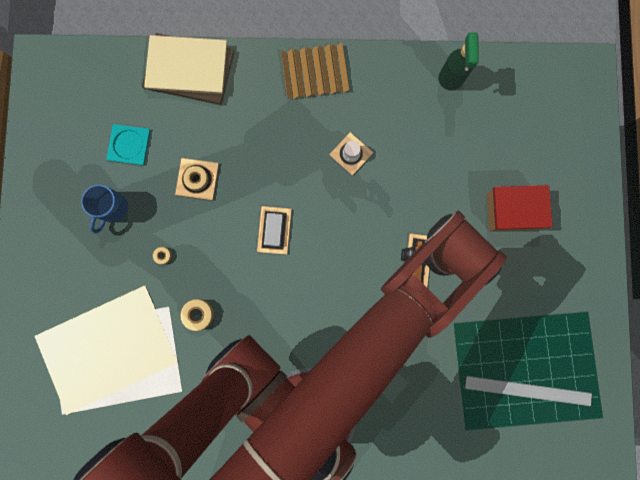

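The stick lies inside its recess (px 305-333, 154-288). The other three are in their trays, the mug and card box haven't moved, and the arm is clear at z = 0.16 m.

```bash
python3 -c "
from workcell import manip; print(manip.hand_in())"
```

```text
the job is handed in; nothing more can be done
None
```

I handed the job in at about 28 s with the tape, jar, weight and stick each released in its own tray and the mug and card box where they were; the last images show everything in place, but the hand-in returned no verdict.

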